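# Open the shielded test box with its lever

## Robot

A 7-joint arm with a two-finger parallel gripper is mounted at the origin on the work surface. World frame = base frame: x ahead of the robot, y to its left, z up, the work surface at z = 0. Lengths are in mm, angles in rad, forces in N, time in s.
With the tool pointing down it reaches from about 425 to 875 mm from the base axis. Payload 8.4 kg.
Tool frame: the origin (TCP) lies midway between the tips of the shut fingers; the grasp point (between the pads) lies 19 mm behind it; z points along the fingers, y is the line along which they close (so a half turn about z gives the same grasp; the last joint's range is limited). The gripper opens to 87 mm and grips with 3 to 60 N. Pads are 19 mm wide; open, the fingers measure 117 mm over their backs; the gripper's body (75 mm by 190 mm) begins 51 mm behind the grasp point.
Start: joints at [1.201, 0.333, 0.04, 1.465, -0.013, 1.343, -0.059], TCP at [173.855, -626.289, 222.546] pointing down, gripper open.
Joint ranges: [-2.58, 2.58], [-0.38, 2.09], [-1.3, 1.39], [0.25, 2.4], [-1.5, 4.64], [0.08, 2.09], [-2.65, 2.65]. Speed limits (rad/s): [2.22, 2.22, 2.79, 2.79, 3.14, 3.14, 3.14].

## Interface

Orientations are given as [roll, pitch, yaw] about the fixed x, y, z axes, in that order (R = Rz(yaw) Ry(pitch) Rx(roll)).
In Python, from cell import bot gives the robot as it stands.
- The arm moves only by the shell command python3 -m handwheel 'ROWS' [FORCE]. ROWS is JSON, a list of rows, each a list of 7 numbers: the turn, a rotation vector about the world's x, y, z in rad, then the shift along the world's x, y, z in m, then the finger opening in m, from 0 to 0.087. In form: [[ax, ay, az, dx, dy, dz, jaw], ...]. A call has exactly 5 rows; each row shifts and turns the commanded pose from where the row before left it; what a row does not reach is not made up. A row lasts 1/12 s, in which the tool goes at most 41.7 mm and 7.16 degrees, less where a joint would pass 70% of its speed; a pose out of reach is approached as far as the arm can. A call with a gripper value outside its range is refused whole. The fingers move at their own pace and stop on an object; FORCE is the grip in N (left out, the last holds). Time passes only in rows, so rows that do not move let the fingers close, or fill a call up. It gives the time, the measured TCP pose, the force, the opening and the grip force at its end, in the units of the state.
- bot.observe(): the state, without advancing time (a new reading comes with each control period).
- bot.grab_frame(name): name is "scene" or "top"; returns a dict with "pixels" (400x640x3 uint8, red, green, blue), "K" (3x3 intrinsics, pixels), "dist_coeffs" ([k1, k2, p1, p2, k3] as OpenCV has them; the pictures are not rectified), "cam_to_world" (4x4, takes a point from camera to world coordinates). Camera axes: x right, y down, z forward; pixel columns grow to the right and rows downward; lengths in mm; the calibration is good to about 2 mm. A picture is of the moment at which its call begins. There is no depth.
- bot.sign_off(): hands the job in; it is judged then, once.
Trained networks look in the newest picture that a camera, given by its name, has taken for a name from the list of things; names that differ only in an ending like _2 or _b are one class to them, and where a whole thing is asked for, a point or a joint stands for the part that bears it (a point fixed in the world has none). Each returns a list of dicts, best first, with "score" (0 to 1); they miss things now and then, are a little off and sometimes report something else, mostly with a low value. They report only what shows in the picture. A call takes as long as a camera call.
- bot.spot_in(camera, name): "xy" ([column, row] in pixels, amid what is visible of it).
- bot.masks_of(camera, name): "mask" (400x640 bool, what is visible of it) and "xy" ([column, row] in pixels, amid what is visible of it).
- bot.pinpoint(camera, name): "xy" ([column, row] in pixels: a listed point, or the origin of a listed thing).
The state is a dict: "time": time; "q": joint angles; "qd": joint speeds; "effort": joint torques, N m; "tool_pos": TCP position; "eef_rot": TCP orientation; "wrist_force": force on the tool from outside, world axes, zero at the start; "wrist_torque": the same for the moment, N m; "finger_gap": opening from 0.0 (shut) to 1.0 (fully open); "grasp_force": force on a finger pad.
Only numpy, scipy, OpenCV 4.12 (cv2) and the standard library are available. Lean on these libraries where they do the work, as an engineer would, in place of code of your own. Each camera call takes 0.05 s, during which the arm holds its last target. There are 200 camera calls.

## Task

Push the sliding catch fully in, so that it no longer blocks the lever, then press the pad on the lever's long end down to its stop so that the short end raises the heavy flap of the test box, and finish while holding the lever down with the flap up. Raise the flap only through the lever, without touching the flap itself, and leave the other things on the bench where they are.

Things in the scene. Friction and masses are not known exactly. Their poses are not given: they have to be found in the camera images.
- test_box: Shielded test box with lever lifter on an aluminium base plate 150 x 390 x 6 mm, fixed to the bench. Origin: centre of the plate's underside, the lever's bearing (71 mm high) above it. y runs along the lever: grey box and flap at y = +30 to +178 mm, 84 mm high, 88 over the raised panel; lever's long end at -y. +x: the way the catch slides in.
- lever: Aluminium lever bar 20 mm wide, 10 mm thick, 255 mm long, on a cross pin held captive in the bearing; it can only rock. Origin on the pin axis, 58 mm above the bench; y of this frame is level and points to the flap while the lever is at rest. At rest the long arm (-y) slopes up by 0.17 rad; the weighted short end lies under the flap. Pressed fully it slopes down by 0.25 rad onto a rubber stop.
- lever_pad (a point): Centre of the top face of the black square pad, 40 x 40 mm, 10 mm thick, at the lever's long end, 155 mm from the pin. About 89 mm above the bench at rest (sloping 0.17 rad), about 26 mm when fully down; as it swings it stays within 8 mm of the same place seen from above. The lever alone is light (about 2 N here); lifting the flap takes 6 to 14 N here, on to the stop.
- flap (a joint): Angle of the heavy painted steel flap (122 x 146 x 8 mm, about 1.1 kg, give or take 25 %), the lid of the grey box, hinged on the edge nearest the lever's bearing: 0 shut, about 0.66 rad with the lever fully down, limit 0.8. Only gravity shuts it.
- flap_edge (a point): Middle of the flap's free edge, on its upper face, at the far (+y) side of the box: 84 mm above the bench when shut.
- catch (a joint): Travel in m of the sliding catch that blocks the lever: starts at 0 to 0.010, end stop at 0.045; slides along +x of the test box. Its block, 24 mm wide, 62 mm high, stands under the lever's long arm and keeps it from going down; from 0.027 on the lever is free. Friction about 2 N; it stays where it is left.
- catch_face (a point): Middle of the outer (-x) face of the catch's upright black push plate, 34 mm wide (along y of the test box), 6 mm thick, from 8 to 60 mm above the bench, this point 35 mm up. It stands 85 mm along the long arm from the pin, 78 mm beside the lever's centre line at catch 0, 33 mm when fully in. Push it towards the lever, along +x of the test box.
- screw_jar: small clear screw jar with a black cap, 44 mm across, 55 mm high, standing beside the grey box on its -x side; loose, origin at the centre of its underside. Not part of the job.
- breadboard: white breadboard, 55 x 165 x 9 mm, flat on the bench behind the lifter; loose, origin at the centre of its underside. Not part of the job.
- power_brick: black power brick, 55 x 125 x 34 mm; loose, origin at the centre of its underside. Not part of the job.
- controller_board: slim black controller board, 25 x 70 x 4 mm, flat on the bench beyond the pad end of the lever; loose, origin at the centre of its underside. Not part of the job.
- solder_spool: grey solder spool standing on its flange, 54 mm across, 40 mm high; loose, origin at the centre of its underside. Not part of the job.
- screwdriver: black-handled screwdriver, 160 mm long, lying on the bench; loose. Not part of the job.
- mug: white mug, 80 mm across, 95 mm high; loose, origin at the centre of its underside. Not part of the job.

How it is judged (in metres and radians):
On the way, in this order (a step that is already met when the one before it is completed fails the run):
1. the catch is pushed in, clear of the lever, while the flap is still shut (value of joint catch above 0.036 m and value of joint flap below 0.1 rad), for 0.1 s.
2. the flap is raised by the lever pressed by the fingers (value of joint flap above 0.52 rad and contact force between the fingers and lever above 1.5 N), for 0.3 s.
At the end, for the whole second after the job is handed in: The fingers press the lever's pad (more than 1.5 N) with its top lower than 45 mm above the bench, the flap stands still and raised by more than 0.52 rad (about 0.66 is all the lever gives), the catch is in by more than 30 mm, and nothing of the robot touches the flap (all of step 2 and value of joint catch above 0.03 m and velocity of joint flap between -0.1 and 0.1 rad/s and height (world z) of lever_pad below 0.045 m and contact force between each of the arm, the fingers and flap below 0.5 N); the arm keeps its last pose, push and grip.
It fails at once if the robot touches the flap (contact force between any of the fingers, the arm and flap above 1 N).
It fails at once if the lever is torn out of its bearing (distance of lever from where it was at the start of the episode above 0.015 m).
It fails at once if another thing on the bench is moved by more than 15 mm or lifted (distance of any of screw_jar, breadboard, power_brick, controller_board, solder_spool, screwdriver, mug from where it was at the start of the episode above 0.015 m).
It also fails if it takes over 35 s, if anything falls off the work surface, if the arm or the gripper's body presses on something with over 40 N, if the wrist force passes 120 N, or if a joint passes its speed limit or range.

## Working session

There is one attempt and no reset: what is moved stays moved. The work goes in short steps, Python scripts to look and compute and a shell command to move; the robot and the scene stay as the last step left them, time stands still between calls to the robot, and variables do not carry over. Pictures are saved under pics/ and viewed, at most 10 in all, crops included, and the job is handed in when it is done.

```bash
mkdir -p pics; cat > h.py <<'E'
import numpy as np,cv2
from cell import bot
def ray(f,xy):
    u=cv2.undistortPoints(np.array([[xy]],float),np.array(f["K"],float),np.array(f["dist_coeffs"],float))[0,0]
    T=np.array(f["cam_to_world"]);d=T[:3,:3]@np.array([u[0],u[1],1]);return T[:3,3],d/np.linalg.norm(d)
def atz(f,xy,z):
    o,d=ray(f,xy);return o+d*(z-o[2])/d[2]
def tri(rs):
    A=sum(np.eye(3)-np.outer(d,d) for o,d in rs);b=sum((np.eye(3)-np.outer(d,d))@o for o,d in rs);return np.linalg.solve(A,b)
E
python3 - <<'E'
from h import *
F={}
for c in("scene","top"):
    F[c]=bot.grab_frame(c);cv2.imwrite(f"pics/{c}0.png",F[c]["pixels"][:,:,::-1])
np.set_printoptions(precision=1,suppress=True)
Z=dict(lever_pad=89,catch_face=35,lever=58,flap_edge=84,test_box=0,screw_jar=0,breadboard=0,power_brick=0,controller_board=0,solder_spool=0,mug=0)
for n,z in Z.items():
    rs=[]
    for c in F:
        r=bot.pinpoint(c,n)
        if r: rs.append(ray(F[c],r[0]["xy"]));print(n,c,np.array(r[0]["xy"]),round(r[0]["score"],2),atz(F[c],r[0]["xy"],z))
    if len(rs)==2:print("   tri",tri(rs))
for c in F:
    r=bot.spot_in(c,"screwdriver")
    if r:print("screwdriver",c,r[0]["xy"],atz(F[c],r[0]["xy"],10))
s=bot.observe();print(s["tool_pos"],s["eef_rot"],s["wrist_force"],s["time"])
E
```

```text
lever_pad scene [320.6 209. ] 0.91 [637.6 -28.5  89. ]
lever_pad top [332.6 188.9] 0.94 [627.7 -36.4  89. ]
   tri [632.  -31.5  82.8]
catch_face scene [314.4 188.5] 0.56 [547.1  17.4  35. ]
catch_face top [312.1 209.4] 0.52 [566.1  31.2  35. ]
   tri [558.8  21.7  48.5]
lever scene [359.6 179.5] 0.91 [609.3 126.2  58. ]
lever top [287.6 192.6] 0.77 [618.  115.4  58. ]
   tri [616.  116.2  73.4]
flap_edge scene [403.6 144.1] 0.67 [600.8 291.7  84. ]
flap_edge top [231.7 194. ] 0.93 [603.5 301.   84. ]
   tri [601.3 297.8  81.4]
test_box scene [163.3 247. ] 0.55 [ 442.1 -403.3    0. ]
test_box top [291.7 194.7] 0.74 [622.8 104.7   0. ]
   tri [ 589.2 -154.2  279. ]
screw_jar scene [353.5 150.7] 0.78 [485.4 209.8   0. ]
screw_jar top [260.6 228.4] 0.42 [501.1 208.6   0. ]
   tri [496.9 203.5  16.8]
breadboard scene [168.5 312.5] 0.67 [ 612.9 -470.5    0. ]
breadboard top [300.  156.5] 0.57 [762.3  79.9   0. ]
   tri [ 718.7 -187.6  321. ]
power_brick scene [379.8 106.9] 0.88 [392.1 396.2   0. ]
power_brick top [207.3 261.3] 0.73 [382.1 388.2   0. ]
   tri [386.  394.4  -5.3]
controller_board scene [290.2 256. ] 0.67 [ 662.8 -145.3    0. ]
controller_board top [362.3 185.7] 0.72 [ 661.1 -142.7    0. ]
   tri [ 661.6 -143.7   -3.7]
solder_spool scene [162.8 250. ] 0.89 [ 449.4 -408.3    0. ]
solder_spool top [434.1 247.4] 0.71 [ 448.3 -394.4    0. ]
   tri [ 447.5 -402.3   -6.7]
mug scene [169.4 312.8] 0.86 [ 614.9 -469.     0. ]
mug top [453.2 199.5] 0.91 [ 619.3 -465.6    0. ]
   tri [ 617.9 -466.5    4.9]
screwdriver scene [423.5, 134.4] [569.3 420.9  10. ]
screwdriver top [197.7, 210.1] [558.4 430.6  10. ]
[ 173.8 -626.3  222.6] [-3.1  0.   0.3] [-0.2 -0.9 -0.5] 1.3
```

View pics/scene0.png

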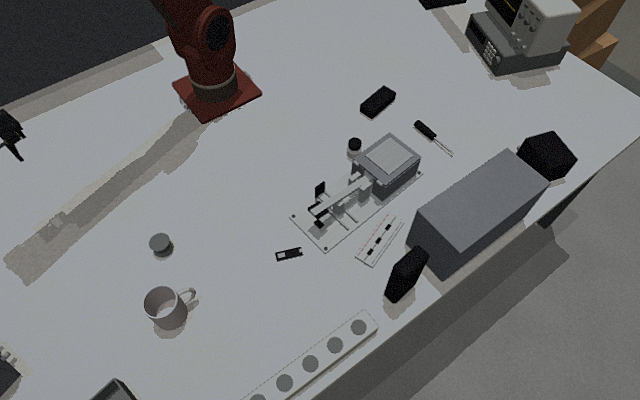

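View pics/top0.png

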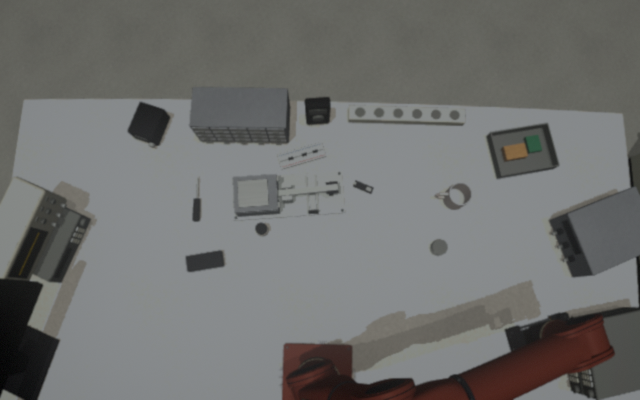

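The scene view shows the lifter with its black push plate at about (320,188) and the pad at (320,209). In the top view the plate is at (312,210) and the pad at (333,189). The pad, pin and flap edge fit the given lengths, and the box yaw is about 0.09. The catch face should be near (555,28). I'll approach high with the fingers shut.

```bash
python3 -m handwheel '[[0,0,-0.05,0.019,0.036,0,0],[0,0,-0.05,0.019,0.036,0,0],[0,0,-0.05,0.019,0.036,0,0],[0,0,-0.05,0.019,0.036,0,0],[0,0,0,0.019,0.036,0,0]]' 20
python3 -m handwheel '[[0,0,0,0.019,0.036,0,0],[0,0,0,0.019,0.036,0,0],[0,0,0,0.019,0.036,0,0],[0,0,0,0.019,0.036,0,0],[0,0,0,0.019,0.036,0,0]]'
```

```text
time: 1.72
tool_pos: [269.4, -444.5, 222.6]
eef_rot: [3.141, -0.0, 0.067]
wrist_force: [1.2, -0.2, 0.7]
finger_gap: 0.708
grasp_force: 0.0
time: 2.13
tool_pos: [364.3, -264.5, 222.9]
eef_rot: [3.141, -0.0, 0.071]
wrist_force: [2.3, -0.6, 0.8]
finger_gap: 0.328
grasp_force: 0.0
```

```bash
python3 -m handwheel '[[0,0,0.02,0.017,0.036,0,0],[0,0,0,0.017,0.036,0,0],[0,0,0,0.017,0.036,0,0],[0,0,0,0.017,0.036,0,0],[0,0,0,0.017,0.036,0,0]]'
python3 -m handwheel '[[0,0,0,0.017,0.036,0,0],[0,0,0,0.017,0.036,0,0],[0,0,0,0.017,0.036,0,0],[0,0,0,0,0.003,-0.03,0],[0,0,0,0,0,-0.03,0]]'
python3 - <<'E'
from h import *
np.set_printoptions(precision=1,suppress=True)
F={}
for c in("scene","top"):
    F[c]=bot.grab_frame(c)
rs=[]
for n,z in(("catch_face",35),("lever_pad",89)):
  for c in F:
    for r in bot.pinpoint(c,n)[:2]: print(n,c,r["xy"],r["score"],atz(F[c],r["xy"],z))
f=F["scene"]["pixels"];cv2.imwrite("pics/s1.png",cv2.resize(f[110:260,250:450,::-1],None,fx=4,fy=4,interpolation=cv2.INTER_CUBIC))
print(bot.observe()["tool_pos"])
E
```

```text
time: 2.55
tool_pos: [449.3, -84.4, 223.0]
eef_rot: [3.141, -0.001, 0.091]
wrist_force: [1.3, -1.2, 0.3]
finger_gap: 0.019
grasp_force: 0.0
time: 2.97
tool_pos: [501.7, 28.3, 163.4]
eef_rot: [-3.141, -0.005, 0.096]
wrist_force: [0.3, -0.9, -1.3]
finger_gap: 0.005
grasp_force: 0.0
catch_face scene [315.4, 189.9] 0.88 [552.6  16.8  35. ]
lever_pad top [331.8, 188.1] 0.68 [630.4 -33.7  89. ]
[500.8  24.2 164.4]
```

View pics/s1.png

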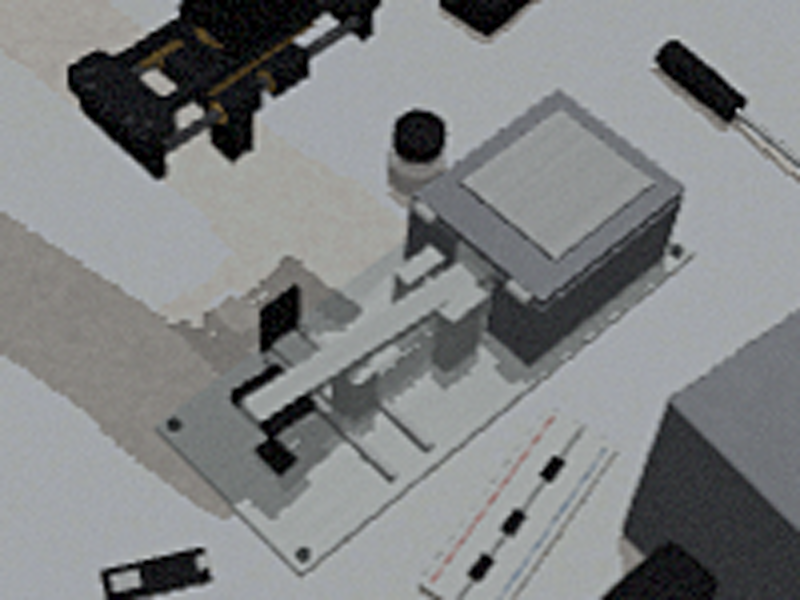

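The picture shows the push plate at full-frame (320,189), so about (551,30), which matches the geometry. The fingers are clear on its robot side, so I'll go down.

```bash
python3 -m handwheel '[[0,0,0,0,0.004,-0.03,0],[0,0,0,0,0,-0.03,0],[0,0,0,0,0,-0.03,0],[0,0,0,0,0,-0.03,0],[0,0,0,0,0,0,0]]'
python3 -m handwheel '[[0,0,0,0.01,0.001,0,0],[0,0,0,0.01,0.001,0,0],[0,0,0,0.01,0.001,0,0],[0,0,0,0.006,0,0,0],[0,0,0,0,0,0,0]]'
```

```text
time: 3.68
tool_pos: [497.5, 27.7, 39.4]
eef_rot: [-3.141, 0.005, 0.089]
wrist_force: [-1.0, -0.3, -0.3]
finger_gap: 0.004
grasp_force: 0.0
time: 4.1
tool_pos: [538.5, 31.9, 44.0]
eef_rot: [-3.141, -0.003, 0.09]
wrist_force: [0.3, 0.4, 0.5]
finger_gap: 0.009
grasp_force: 0.0
```

```bash
python3 -m handwheel '[[0,0,0,0.006,0,0,0],[0,0,0,0.006,0.001,0,0],[0,0,0,0.006,0,0,0],[0,0,0,0.006,0.001,0,0],[0,0,0,0,0,0,0]]'
python3 -m handwheel '[[0,0,0,0.006,0,0,0],[0,0,0,0.004,0.001,0,0],[0,0,0,0.004,0,0,0],[0,0,0,0.003,0,0,0],[0,0,0,0,0,0,0]]'
```

```text
time: 4.52
tool_pos: [560.9, 33.8, 42.5]
eef_rot: [-3.141, -0.0, 0.091]
wrist_force: [-0.0, 0.1, 1.1]
finger_gap: 0.007
grasp_force: 0.0
time: 4.93
tool_pos: [577.5, 35.0, 42.5]
eef_rot: [-3.141, -0.0, 0.091]
wrist_force: [-0.4, -1.3, -1.2]
finger_gap: 0.005
grasp_force: 0.0
```

```bash
cat > look.py <<'E'
import sys
from h import *
a=bot.grab_frame("scene")["pixels"][140:260,260:400,::-1];b=bot.grab_frame("top")["pixels"][150:270,220:360,::-1]
cv2.imwrite(sys.argv[1],np.hstack([cv2.resize(i,None,fx=2.85,fy=2.85,interpolation=cv2.INTER_CUBIC) for i in(a,b)]))
s=bot.observe();print(s["tool_pos"],s["wrist_force"])
E
python3 look.py pics/l1.png
```

```text
[577.38272466  34.72323277  42.70696766] [-0.62400034 -0.1658285   0.79499691]
```

View pics/l1.png

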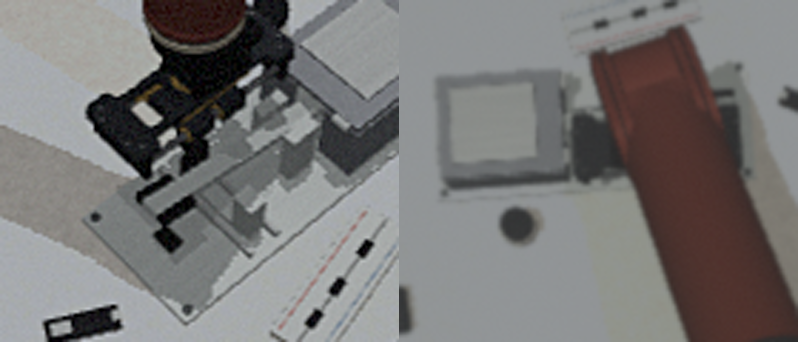

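The catch block now shows beyond the lever, near (250,220) in the left half, so the plate is moving with the fingers. I'll push on until I feel the stop.

```bash
python3 -m handwheel '[[0,0,0,0.003,0,0,0],[0,0,0,0.003,0,0,0],[0,0,0,0,0,0,0],[0,0,0,0,0,0,0],[0,0,0,0,0,0,0]]'
python3 -m handwheel '[[0,0,0,0.002,0,0,0],[0,0,0,0.002,0,0,0],[0,0,0,0,0,0,0],[0,0,0,0,0,0,0],[0,0,0,0,0,0,0]]'
```

```text
time: 5.45
tool_pos: [582.6, 34.8, 42.5]
eef_rot: [-3.141, 0.001, 0.091]
wrist_force: [-4.6, 2.0, 1.1]
finger_gap: 0.005
grasp_force: 2.0
time: 5.87
tool_pos: [582.8, 34.8, 42.1]
eef_rot: [3.141, 0.008, 0.091]
wrist_force: [-20.8, 0.2, 15.8]
finger_gap: 0.01
grasp_force: 10.7
```

The stop came at TCP x 583, as the geometry predicted, with about 20 N. I'll back off, rise and move over the pad.

```bash
python3 -m handwheel '[[0,0,0,-0.015,-0.001,0,0],[0,0,0,-0.02,-0.002,0,0],[0,0,0,0,0,0.035,0],[0,0,0,0,0,0.035,0],[0,0,0,0,0,0.03,0]]'
python3 -m handwheel '[[0,0,0,0.015,-0.016,0,0],[0,0,0,0.025,-0.026,0,0],[0,0,0,0.025,-0.022,0,0],[0,0,0,0.012,0,0,0],[0,0,0,0,0,0,0]]'
python3 look.py pics/l2.png
```

```text
time: 6.28
tool_pos: [552.3, 31.5, 144.6]
eef_rot: [3.141, -0.002, 0.091]
wrist_force: [1.5, -0.6, 0.6]
finger_gap: 0.007
grasp_force: 0.0
time: 6.7
tool_pos: [631.5, -34.9, 142.4]
eef_rot: [3.141, -0.002, 0.087]
wrist_force: [-0.9, -0.2, -0.8]
finger_gap: 0.007
grasp_force: 0.0
[629.11616049 -31.96107218 142.38527419] [-1.0668943   0.25906781 -0.27711222]
```

View pics/l2.png

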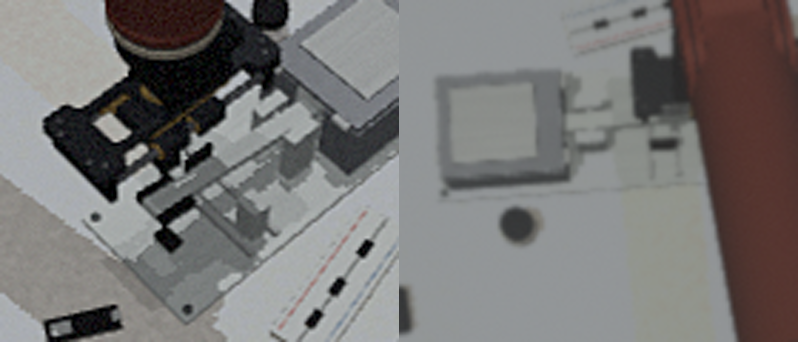

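The catch plate now stands close by the lever, and the block is clear on the far side at about (255,225). The fingers are above the pad, so I'll press.

```bash
python3 -m handwheel '[[0,0,0,0,0,-0.02,0],[0,0,0,0,0,-0.02,0],[0,0,0,0,0,-0.008,0],[0,0,0,0,0,-0.008,0],[0,0,0,0,0,0,0]]'
python3 -m handwheel '[[0,0,0,0,0,-0.006,0],[0,0,0,0,0,-0.006,0],[0,0,0,0,0,-0.006,0],[0,0,0,0,0,-0.006,0],[0,0,0,0,0,0,0]]'
```

```text
time: 7.22
tool_pos: [628.1, -31.8, 85.7]
eef_rot: [-3.141, 0.001, 0.092]
wrist_force: [0.4, 0.4, 0.4]
finger_gap: 0.001
grasp_force: 0.2
time: 7.63
tool_pos: [630.7, -33.5, 64.2]
eef_rot: [3.14, -0.004, 0.09]
wrist_force: [1.5, -3.9, 7.8]
finger_gap: 0.004
grasp_force: 3.8
```

```bash
python3 -m handwheel '[[0,0,0,0,0,-0.006,0],[0,0,0,0,0,-0.006,0],[0,0,0,0,0,-0.006,0],[0,0,0,0,0,-0.006,0],[0,0,0,0,0,0,0]]'
```

```text
time: 8.05
tool_pos: [630.8, -32.0, 40.2]
eef_rot: [3.141, -0.004, 0.091]
wrist_force: [1.9, 0.5, 7.6]
finger_gap: 0.002
grasp_force: 4.0
```

The lever is going down under 8 N, as expected. I'll go on to the stop.

```bash
python3 -m handwheel '[[0,0,0,0,0,-0.005,0],[0,0,0,0,0,-0.005,0],[0,0,0,0,0,-0.003,0],[0,0,0,0,0,0,0],[0,0,0,0,0,0,0]]'
python3 -m handwheel '[[0,0,0,0,0,-0.002,0],[0,0,0,0,0,-0.002,0],[0,0,0,0,0,0,0],[0,0,0,0,0,0,0],[0,0,0,0,0,0,0]]'
python3 look.py pics/l3.png
```

```text
time: 8.47
tool_pos: [631.2, -30.6, 29.2]
eef_rot: [-3.141, -0.005, 0.092]
wrist_force: [-3.3, 2.9, 17.0]
finger_gap: 0.004
grasp_force: 7.9
time: 8.88
tool_pos: [631.5, -30.5, 28.6]
eef_rot: [3.141, -0.006, 0.092]
wrist_force: [-17.0, 1.8, 47.9]
finger_gap: 0.009
grasp_force: 22.8
[631.53192269 -30.54022326  28.57352575] [-16.95976563   1.35880189  48.14798735]
```

View pics/l3.png

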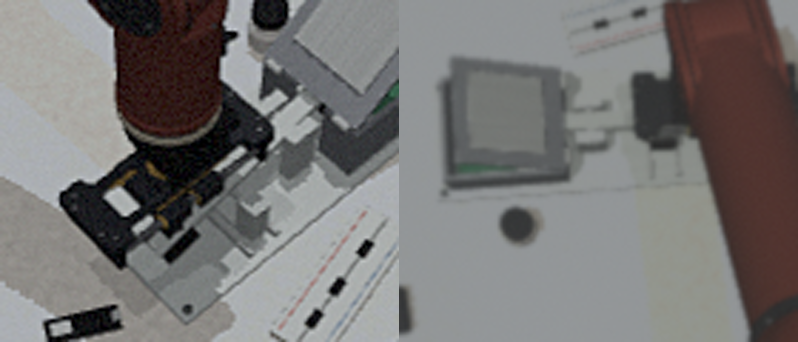

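The flap stands open with the box's green inside showing, and the lever is on its stop at z 28.6 mm. At 48 N I'm pressing harder than needed, so I'll ease off a little and let it settle.

```bash
python3 -m handwheel '[[0,0,0,0,0,0.002,0],[0,0,0,0,0,0,0],[0,0,0,0,0,0,0],[0,0,0,0,0,0,0],[0,0,0,0,0,0,0]]'
```

```text
time: 9.4
tool_pos: [631.5, -30.5, 28.9]
eef_rot: [3.141, -0.006, 0.092]
wrist_force: [-10.0, 2.9, 31.2]
finger_gap: 0.007
grasp_force: 15.0
```

```bash
python3 -c "
from cell import bot
print(bot.sign_off())"
```

```text
the job is handed in; nothing more can be done
None
```

The job is handed in: the catch is pushed fully in to its stop and the fingers hold the lever down at its stop (tool at 28.9 mm, about 31 N) with the flap raised; the sign-off returned no verdict.

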